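Clamp a contactor in the crank-operated assembly fixture

TASK

Set the contactor upright on the bed of the crank clamp, in the channel between the moving jaw and the fixed stop, and let go of it. Then take the clamp's crank by its free-spinning grip and wind it clockwise until the jaw has run up and holds the contactor firmly against the stop, but do not crush it: stop as soon as you feel the crank go tight. Let go and leave it clamped; leave the other things where they are.

Things in the scene. Friction and masses are not known exactly. Their poses are not given: they have to be found in the camera images.
- contactor: The work piece: a loose grey plastic contactor block, 45 mm wide (its x), 60 mm long (its y), 55 mm high, with a black raised panel and small screws on top (raised parts to 61 mm, look only). About 0.35 kg (varies by 30 percent). Origin: centre of its underside. It may go in either way round.
- fixture: The clamp, fixed to the bench: a dark steel bed 110 mm wide (x), 400 mm long (y from -215 to +185 mm), 20 mm thick, with a grey gearbox (110 x 125 mm, top 85 mm above the bench) on its +y end. Near its -y end stands the fixed stop, an aluminium block 75 mm wide, 28 mm thick, top 70 mm above the bench. Origin: at bench height, on the middle line of the bed.
- jaw: The moving jaw, 75 mm wide, 30 mm thick, top 72 mm above the bench, with a spring-backed steel face plate (damped, 80 N/mm, 4 mm travel). Origin: below its working face (looks to the fixture's -y, at the stop), on the bed's middle line at bench height; 22 mm towards -y from the fixture's origin to 31 mm at the start. It runs along -y, 40 mm per clockwise turn (6.37 mm/rad); 1.1 to 2 turns are needed.
- crank (a joint): Crank angle, rad, growing clockwise from above, which closes the jaw; at 0 the arm points along the fixture's -x. A brake keeps it where it is left: about 5.5 N along the circle at the grip turn it freely (less is felt at rest). With the contactor pinched the push rises 5 N per 0.1 rad; each N puts 10 N on the contactor. 4 to 9 N more is firm; 14 N more crushes it. Let go, it stays clamped.
- crank_axis (a point): Point on the vertical crank axis, 115 mm from the fixture's origin along its +y, 140 mm above the bench, level with the middle of the grip.
- grip: The crank's grip: an upright black plastic cylinder, 25 mm across, 56 mm high, spinning freely on its pin, 65 mm from the crank axis. Origin: centre of its underside, 112 mm above the bench; its top is 168 mm above the bench. Below it the steel crank arm (20 mm wide, its top 107 mm above the bench); nothing stands higher around it.
- relay: Bystander: small loose relay, 30 x 30 mm, 57 mm high, clear cap. Origin: centre of its underside.
- screwdriver: Bystander: loose screwdriver lying beyond the clamp.
- spool: Bystander: loose black plastic ring, 70 mm across, 22 mm high, beyond the clamp.
- channel (a point): Where to set the contactor down: on the bed's top, 20 mm above the bench, 85 mm from the fixture's origin along -y. Two rails (8 mm high, 50 mm apart) run along y on either side: 2.5 mm play each side of the contactor, its 60 mm length along y. The stop's face is 53 to 77 mm from here towards -y, bolted elsewhere each time and not measured: the jaw pushes the contactor on to it.
Things that resemble listed ones, but are neither listed nor needed, are in the scene too. What is shaped like the contactor but green or red is not meant.

How it is judged:
By the outcome, as a careful person would: the job done as asked, in the order asked, and still so for the second after the job is handed in, with the robot touching nothing.
It also fails if it takes over 72 s, if anything falls off the work surface, if the arm or the gripper's body presses on something with over 40 N, if the wrist force passes 120 N, or if a joint passes its speed limit or range.

ROBOT

A 6-joint arm with a two-finger parallel gripper is mounted at the origin on the work surface. World frame = base frame: x ahead of the robot, y to its left, z up, the work surface at z = 0. Lengths are in m, angles in rad, forces in N, time in s.
With the tool pointing down it reaches from about 0.35 to 0.975 m from the base axis. Payload 4.9 kg.
Tool frame: the origin (TCP) lies midway between the tips of the shut fingers; the grasp point (between the pads) lies 19 mm behind it; z points along the fingers, y is the line along which they close (so a half turn about z gives the same grasp; the last joint's range is limited). The gripper opens to 85 mm and grips with 20 to 120 N. Pads are 22 mm wide; open, the fingers measure 114 mm over their backs; the gripper's body (76 mm by 85 mm) begins 54 mm behind the grasp point. The pads swing forward as they close: fully open they stand 13 mm farther back than shut.
Start: joints at [1.172, 0.053, 1.613, -0, 1.476, -0.119], TCP at [0.173, 0.601, 0.231] pointing down, gripper open.
Joint ranges: [-3.01, 3.01], [-1.01, 2.22], [0.06, 2.58], [-1.02, 4.17], [0.09, 2.62], [-3.14, 3.14]. Speed limits (rad/s): [2.57, 2.57, 3.14, 3.14, 3.14, 3.14].

INTERFACE

Orientations are given as a rotation vector (axis times angle).
In Python, from station import ctrl, optics, job gives the robot as it stands.
- The arm moves only by the shell command python3 -m jog 'ROWS' [OPENING] [FORCE]. ROWS is JSON, a list of rows, each a list of 2 entries, a list of its own where there are three numbers: the shift along the tool's x, y, z in m, then the turn, a rotation vector about the tool's x, y, z in rad. A call has 1 to 5 rows; each row is the pose to reach, as a shift and turn from the pose commanded when the call began, along the tool's axes at that moment; what a row does not reach only later rows make up. A row lasts 1/10 s, in which the tool goes at most 50 mm and 8.59 degrees, less where a joint would pass 70% of its speed; a pose out of reach is approached as far as the arm can. A call with a gripper value outside its range is refused whole. OPENING is the opening, from 0 (shut) to 1 (fully open), set as the call begins (- or left out, the last holds). The fingers move at their own pace and stop on an object; FORCE is the grip in N (left out, the last holds). Time passes only in rows, so rows that repeat a pose let the fingers close. It gives the time, the measured TCP pose, the force, the opening and the grip force at its end, in the units of the state.
- ctrl.get_obs(): the state, without advancing time (a new reading comes with each control period).
- optics.get_image(name): name is "side" or "top" or "wrist"; returns a dict with "image" (400x640x3 uint8, blue, green, red), "fx", "fy", "cx", "cy" (pixels), "D" ([k1, k2, p1, p2, k3] as OpenCV has them; the pictures are not rectified), "rvec" (rotation vector, rad) and "tvec" (3), from world to camera coordinates, as OpenCV has them; the wrist camera has in their place "mount" (4x4, takes a point from camera to tool coordinates, whose origin is the TCP and whose axes are the flange's). Camera axes: x right, y down, z forward; pixel columns grow to the right and rows downward; lengths in m; the calibration is good to about 2 mm. A picture is of the moment at which its call begins: read the wrist's pose just before it. There is no depth.
- job.finish_job(): hands the job in; it is judged then, once.
The state is a dict: "t": time; "q": joint angles; "dq": joint speeds; "effort": joint torques, N m; "tool_pos": TCP position; "tool_rot": TCP orientation; "contact_force": force on the tool from outside, world axes, zero at the start; "wrist_torque": the same for the moment, N m; "opening": finger opening in m; "grip_force": force on a finger pad.
Only numpy, scipy, OpenCV 4.12 (cv2) and the standard library are available. Lean on these libraries where they do the work, as an engineer would, in place of code of your own. Each camera call takes 0.05 s, during which the arm holds its last target. There are 200 camera calls.

## Working session

There is one attempt and no reset: what is moved stays moved. The work goes in short steps, Python scripts to look and compute and a shell command to move; the robot and the scene stay as the last step left them, time stands still between calls to the robot, and variables do not carry over. Pictures are saved under pics/ and viewed, at most 10 in all, crops included, and the job is handed in when it is done.

```bash
ls; mkdir -p pics; python3 - <<'E'
from station import ctrl, optics
import cv2
print(ctrl.get_obs())
for n in("top","side"):
    d=optics.get_image(n); cv2.imwrite(f"pics/{n}0.png",d.pop("image")); print(n,d)
E
```

```text
pics
{'t': 0.0, 'q': array([ 1.17202155e+00,  5.33397614e-02,  1.61429564e+00,  4.87292365e-05,
        1.47601760e+00, -1.18982635e-01]), 'dq': array([ 0.00038124,  0.00032378, -0.00105209,  0.00036562,  0.00159522,
       -0.00243093]), 'effort': array([-8.61893859e-04, -3.93669641e+01, -3.70189011e+01, -1.03539110e-04,
        7.03986967e-03, -1.42565443e-05]), 'tool_pos': array([0.17232832, 0.6001206 , 0.23007265]), 'tool_rot': array([-4.37991263e-01, -3.11032958e+00,  3.10846890e-03]), 'contact_force': array([-0.36245651,  0.3207017 , -0.355345  ]), 'wrist_torque': array([0.0368685 , 0.03881945, 0.03931621]), 'grip_force': 0.0, 'opening': 0.0851745471094086}
top {'fx': 437.33376545066625, 'fy': 437.33376545066625, 'cx': 321.6846824607997, 'cy': 204.73247209618478, 'D': array([0.03403279, 0.        , 0.        , 0.        , 0.        ]), 'rvec': array([ 2.15231153, -2.19221416,  0.08288556]), 'tvec': array([-0.11459791,  0.60706482,  0.9754698 ])}
side {'fx': 410.5105187096405, 'fy': 410.5105187096405, 'cx': 321.7448551003514, 'cy': 199.41352878535835, 'D': array([-0.02702011,  0.        ,  0.        ,  0.        ,  0.        ]), 'rvec': array([ 2.23677695, -0.47066976,  0.22474406]), 'tvec': array([-0.60973954,  0.16751626,  0.88425328])}
```

View pics/top0.png

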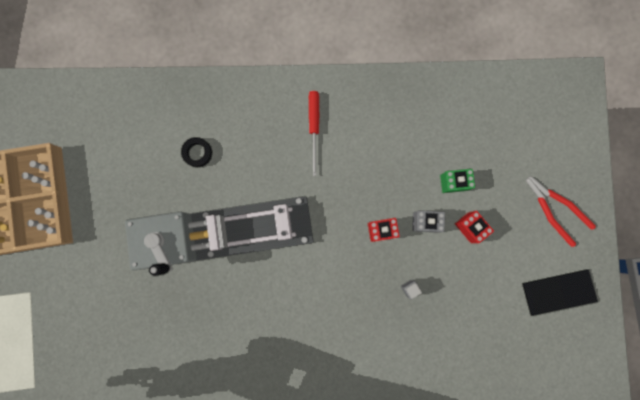

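View pics/side0.png

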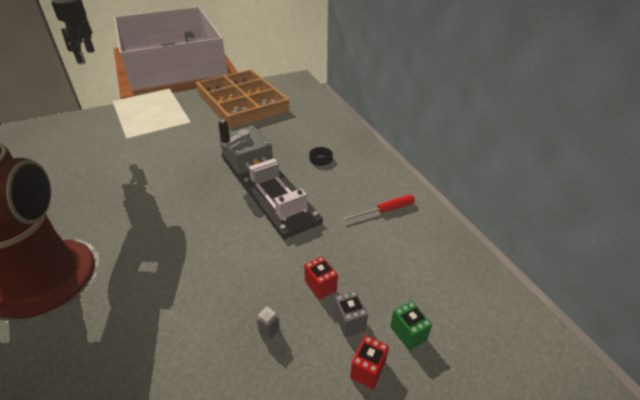

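The top view shows the grey contactor at about (431,221), between two red ones. The clamp runs from (130,240) to (310,215), with the gearbox at the left, the stop at the right and the grip at (158,269). I'll enlarge those areas.

```bash
python3 - <<'E'
import cv2
t=cv2.imread("pics/top0.png")
a=cv2.resize(t[190:285,120:320],None,fx=4,fy=4,interpolation=cv2.INTER_CUBIC)
cv2.imwrite("pics/c1.png",a)
cv2.imwrite("pics/c2.png",cv2.resize(t[160:260,360:500],None,fx=5,fy=5,interpolation=cv2.INTER_CUBIC))
E
```

```text
(no output)
```

View pics/c1.png

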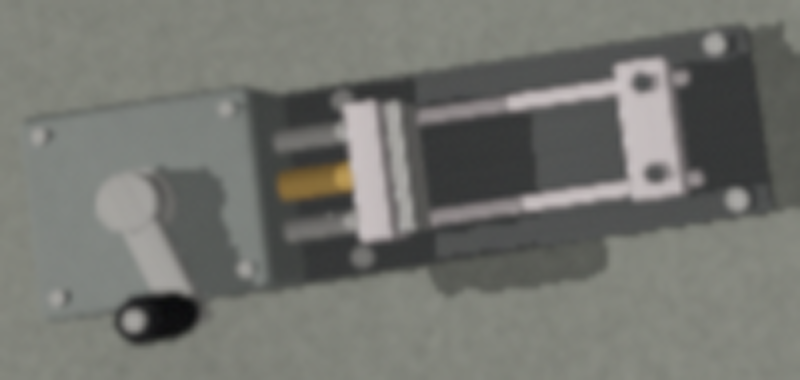

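View pics/c2.png

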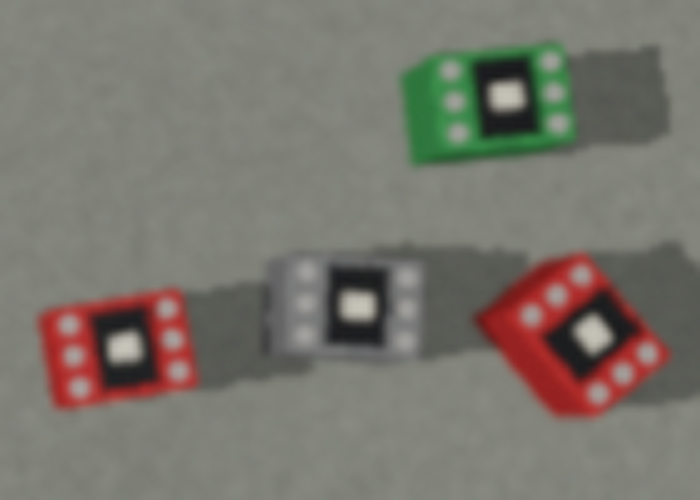

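The first crop shows the gearbox top corners at (25,120), (245,88), (270,285) and (48,322), and the grip top at (133,319). The stop top runs from (615,63) to (683,193), and the bed's far corners are (747,27) and (775,207). In the second crop the grey contactor's screws are in columns at x≈307 and x≈406, with its panel centre at (357,305).

```bash
cat > h.py <<'E'
import numpy as np, cv2
from scipy.spatial.transform import Rotation as R
def ray(cal,px,z):
    K=np.array([[cal['fx'],0,cal['cx']],[0,cal['fy'],cal['cy']],[0,0,1.]])
    p=cv2.undistortPoints(np.array(px,float).reshape(-1,1,2),K,np.array(cal['D']))[:,0]
    d=np.c_[p,np.ones(len(p))]
    if 'rvec' in cal:
        Rm=cv2.Rodrigues(np.array(cal['rvec']))[0]; c=-Rm.T@np.array(cal['tvec']); d=d@Rm
    else:
        Rm=cal['T'][:3,:3]; c=cal['T'][:3,3]; d=d@Rm.T
    return c+d*((np.array(z)-c[2])/d[:,2])[:,None]
def toolshift(obs,pos): return R.from_rotvec(obs['tool_rot']).inv().apply(np.array(pos)-obs['tool_pos'])
TOP=dict(fx=437.33376545066625,fy=437.33376545066625,cx=321.6846824607997,cy=204.73247209618478,D=[0.03403279,0,0,0,0],rvec=[2.15231153,-2.19221416,0.08288556],tvec=[-0.11459791,0.60706482,0.9754698])
E
python3 - <<'E'
from h import *
np.set_printoptions(precision=4,suppress=True)
def c(p,s,o): return (np.array(p,float)+.5)/s-.5+np.array(o)
a=lambda p:c(p,4,(120,190)); b=lambda p:c(p,5,(360,160))
g=ray(TOP,a([(25,120),(245,88),(270,285),(48,322)]),[.085]*4); print("gear",g,[np.linalg.norm(g[i]-g[i-1]) for i in range(4)])
bd=ray(TOP,a([(747,27),(775,207)]),[.02]*2);print("bed end",bd,np.linalg.norm(bd[0]-bd[1]))
st=ray(TOP,a([(615,63),(662,58),(683,193),(633,200)]),[.07]*4);print("stop",st)
jw=ray(TOP,a([(347,103),(367,241)]),[.072]*2);print("jaw back",jw,np.linalg.norm(jw[0]-jw[1]))
ra=ray(TOP,a([(415,117),(615,88),(430,218),(632,188)]),[.028]*4);print("rails",ra)
print("grip",ray(TOP,a([(133,319)]),[.168]),"hub",ray(TOP,a([(127,200)]),[.112]))
s=ray(TOP,b([(308,272),(306,304),(306,336),(408,276),(405,308),(404,340)]),[.058]*6);print("contactor",s.mean(0),s, np.arctan2(*(s[3:].mean(0)-s[:3].mean(0))[1::-1]))
print("reds",ray(TOP,b([(124,347),(590,335),(195,385),(480,320)]),[.061,.061,.055,.04]))
# fixture axis
mg=g[:, :2]; back=(g[0]+g[3])/2; end=bd.mean(0); v=(back-end)[:2]; print("len",np.linalg.norm(v),"yaw +y dir",np.arctan2(v[1],v[0]))
e=v/np.linalg.norm(v); o=(end[:2]+e*.215+back[:2]-e*.185)/2; print("origin",o,"channel",o-.085*e,"axis",o+.115*e)
from station import ctrl
ob=ctrl.get_obs(); print(R.from_rotvec(ob['tool_rot']).as_matrix())
E
```

```text
gear [[0.5756 0.2937 0.085 ]
 [0.5905 0.1767 0.085 ]
 [0.4852 0.1622 0.085 ]
 [0.4681 0.2791 0.085 ]] [np.float64(0.1084272564259484), np.float64(0.11803290653406012), np.float64(0.10633588082008595), np.float64(0.11818036833986789)]
bed end [[ 0.6254 -0.0907  0.02  ]
 [ 0.5217 -0.1052  0.02  ]] 0.10469175521411042
stop [[ 0.6016 -0.0204  0.07  ]
 [ 0.6038 -0.0462  0.07  ]
 [ 0.53   -0.0568  0.07  ]
 [ 0.5267 -0.0296  0.07  ]]
jaw back [[0.5823 0.1255 0.072 ]
 [0.5073 0.1142 0.072 ]] 0.07582775754385793
rails [[ 0.5765  0.0988  0.028 ]
 [ 0.5909 -0.0152  0.028 ]
 [ 0.5191  0.0902  0.028 ]
 [ 0.5339 -0.0244  0.028 ]]
grip [[0.4732 0.2017 0.168 ]] hub [[0.5314 0.228  0.112 ]]
contactor [ 0.5621 -0.3651  0.058 ] [[ 0.5774 -0.3447  0.058 ]
 [ 0.5634 -0.3433  0.058 ]
 [ 0.5493 -0.3428  0.058 ]
 [ 0.5749 -0.3883  0.058 ]
 [ 0.5608 -0.3864  0.058 ]
 [ 0.5468 -0.3854  0.058 ]] -1.629332635197383
reds [[ 0.5458 -0.2626  0.061 ]
 [ 0.5475 -0.4651  0.061 ]
 [ 0.5287 -0.294   0.055 ]
 [ 0.5557 -0.4241  0.04  ]]
len 0.3878439365321754 yaw +y dir 1.7043398322130523
origin [0.5457 0.1091] channel [0.557  0.0249] axis [0.5304 0.2231]
[[-0.9611  0.2762 -0.0008]
 [ 0.2762  0.9611 -0.0017]
 [ 0.0003 -0.0018 -1.    ]]
```

```bash
cat >> h.py <<'E'
def goto(pos,yaw):
    "shift (tool axes) and z turn to put TCP at pos with tool y at world angle yaw"
    from station import ctrl
    o=ctrl.get_obs(); M=R.from_rotvec(o['tool_rot'])
    y=np.array([np.cos(yaw),np.sin(yaw),0]); T=np.c_[[-y[1],y[0],0],y,[0,0,-1]]
    T=np.c_[np.cross(y,[0,0,-1]),y,[0,0,-1]]
    print('t',round(o['t'],2),'pos',o['tool_pos'].round(4),'shift',M.inv().apply(np.array(pos)-o['tool_pos']).round(4),'turn',(M.inv()*R.from_matrix(T)).as_rotvec().round(4),'F',o['contact_force'].round(2),'q',o['q'].round(2),'open',round(o['opening'],4))
E
python3 -m jog '[[[-0.031,-0.039,0],[0,0,0.14]],[[-0.062,-0.079,0],[0,0,0.28]],[[-0.092,-0.118,0],[0,0,0.42]],[[-0.123,-0.157,0],[0,0,0.56]],[[-0.154,-0.197,0],[0,0,0.7]]]' 0.9
python3 -m jog '[[[-0.049,-0.0103,0],[0,0,0.13]],[[-0.098,-0.0206,0],[0,0,0.26]],[[-0.147,-0.0309,0],[0,0,0.39]],[[-0.196,-0.0412,0],[0,0,0.52]],[[-0.245,-0.0515,0],[0,0,0.649]]]'
python3 -c "
from h import *
goto([.562,-.365,.2],-.058)"
```

```text
t: 0.6
tool_pos: [0.266, 0.3674, 0.2307]
tool_rot: [1.485, 2.768, -0.001]
contact_force: [1.6, 0.4, 0.9]
opening: 0.077
grip_force: 0.0
t: 1.1
tool_pos: [0.3596, 0.1357, 0.231]
tool_rot: [2.29, 2.15, 0.001]
contact_force: [1.3, 0.5, 0.1]
opening: 0.0771
grip_force: 0.0
t 1.1 pos [0.3596 0.1357 0.231 ] shift [-0.487   0.2334  0.0311] turn [ 0.0006 -0.0002 -0.0049] F [1.33 0.48 0.06] q [ 0.17 -0.58  2.13  0.    1.59  0.23] open 0.0771
```

```bash

python3 -m jog '[[[-0.045,0.021,0],[0,0,0]],[[-0.09,0.042,0],[0,0,0]],[[-0.135,0.063,0],[0,0,0]],[[-0.18,0.085,0],[0,0,0]],[[-0.225,0.107,0],[0,0,0]]]'
python3 -m jog '[[[-0.045,0.021,0],[0,0,0]],[[-0.09,0.042,0],[0,0,0]],[[-0.135,0.063,0],[0,0,0]],[[-0.18,0.085,0],[0,0,0]],[[-0.225,0.107,0],[0,0,0]]]'
python3 -m jog '[[[-0.037,0.019,0],[0,0,0]],[[-0.037,0.019,0],[0,0,0]],[[-0.037,0.019,0],[0,0,0]]]'
python3 - <<'E'
from h import *
from station import ctrl,optics
goto([.562,-.365,.2],-.058)
o=ctrl.get_obs(); d=optics.get_image("wrist"); cv2.imwrite("pics/w1.png",d['image'])
T=np.eye(4);T[:3,:3]=R.from_rotvec(o['tool_rot']).as_matrix();T[:3,3]=o['tool_pos'];T=T@d['mount']
print(T.tolist(),d['fx'],d['cx'],d['cy'],d['D'],d['mount'])
np.savez('w1.npz',T=T,fx=d['fx'],fy=d['fy'],cx=d['cx'],cy=d['cy'],D=d['D'])
E
```

```text
t: 1.6
tool_pos: [0.4534, -0.0953, 0.231]
tool_rot: [-2.286, -2.155, -0.0]
contact_force: [1.1, 0.1, 1.1]
opening: 0.0769
grip_force: 0.0
t: 2.1
tool_pos: [0.5472, -0.3257, 0.2305]
tool_rot: [-2.285, -2.155, -0.0]
contact_force: [0.2, 1.0, 1.0]
opening: 0.0766
grip_force: 0.0
t: 2.4
tool_pos: [0.5634, -0.3621, 0.2298]
tool_rot: [-2.284, -2.153, 0.0]
contact_force: [-0.7, -0.8, -0.9]
opening: 0.077
grip_force: 0.0
t 2.4 pos [ 0.5634 -0.3621  0.2298] shift [-0.003  -0.0012  0.0298] turn [-0.002  -0.0018 -0.0011] F [-0.69 -0.77 -0.86] q [-0.68  0.16  1.5   0.    1.48 -0.62] open 0.077
[[0.9983306951248396, -0.054924673688648784, -0.01786346527829629, 0.5672361633508849], [-0.057729923223804665, -0.958339174772258, -0.2797378809911168, -0.291617908181254], [-0.0017547467415842393, 0.2803021696616386, -0.9599102117108922, 0.373945157691042], [0.0, 0.0, 0.0, 1.0]] 338.0493876672552 319.22416593727394 204.10943391784156 [-0.01734211  0.          0.          0.          0.        ] [[ 1.30601089e-03 -9.59398869e-01 -2.82049825e-01  7.08790614e-02]
 [ 9.99999109e-01  1.17518073e-03  6.33018161e-04 -6.62020737e-04]
 [-2.75857390e-04 -2.82050400e-01  9.59399550e-01 -1.44004048e-01]
 [ 0.00000000e+00  0.00000000e+00  0.00000000e+00  1.00000000e+00]]
```

View pics/w1.png

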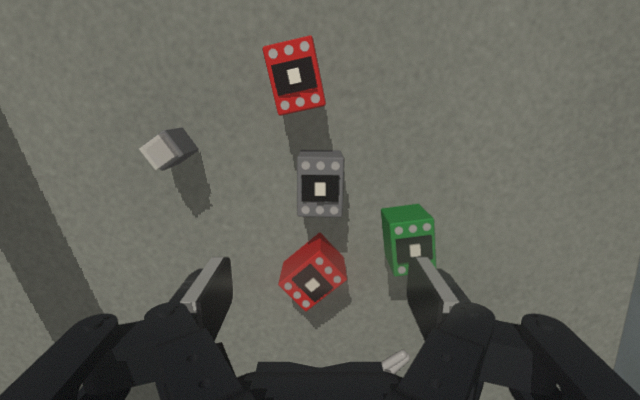

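The wrist view shows the grey contactor with screws at (306,165)–(335,165) and (305,211)–(334,210), and its panel centre at (320,188). The neighbours sit ahead of and behind it, so the sides where the fingers go are free.

```bash
python3 - <<'E'
from h import *
w=dict(np.load('w1.npz'))
p=[(306,165),(320,165),(335,165),(305,211),(320,211),(334,210)]
s=ray(w,p,[.058]*6); print(s.round(4),s.mean(0)); v=s[:3].mean(0)-s[3:].mean(0); print("y dir",np.arctan2(v[1],v[0])-np.pi/2)
print(ray(w,[(320,188)],[.061]), "green left/near edge",ray(w,[(381,208),(386,262)],[.055]*2))
c=s.mean(0); goto([c[0],c[1],.025],-.058)
E
```

```text
[[ 0.5511 -0.3447  0.058 ]
 [ 0.5643 -0.3454  0.058 ]
 [ 0.5784 -0.3462  0.058 ]
 [ 0.547  -0.3899  0.058 ]
 [ 0.5617 -0.3908  0.058 ]
 [ 0.5754 -0.3905  0.058 ]] [ 0.56300655 -0.36791323  0.058     ]
y dir -0.07142322437445636
[[ 0.56307072 -0.36692231  0.061     ]] green left/near edge [[ 0.62190901 -0.39204348  0.055     ]
 [ 0.62673066 -0.45086857  0.055     ]]
t 2.45 pos [ 0.5635 -0.3613  0.2304] shift [-6.900e-03  2.000e-04  2.054e-01] turn [-0.0013 -0.0014 -0.0001] F [ 0.42  0.38 -0.45] q [-0.68  0.16  1.5   0.    1.48 -0.62] open 0.0771
```

```bash

python3 -m jog '[[[-0.006,0,0.04],[0,0,0.007]],[[-0.006,0,0.08],[0,0,0.007]],[[-0.006,0,0.12],[0,0,0.007]],[[-0.006,0,0.15],[0,0,0.007]],[[-0.006,0,0.17],[0,0,0.007]]]'
python3 -m jog '[[[0,0,0.012],[0,0,0]],[[0,0,0.024],[0,0,0]],[[0,0,0.036],[0,0,0]],[[0,0,0.038],[0,0,0]],[[0,0,0.038],[0,0,0]]]'
python3 -m jog '[[[0,0,0],[0,0,0]],[[0,0,0],[0,0,0]],[[0,0,0],[0,0,0]],[[0,0,0],[0,0,0]],[[0,0,0],[0,0,0]]]' 0.3 40
python3 -m jog '[[[0,0,0],[0,0,0]],[[0,0,0],[0,0,0]],[[0,0,0],[0,0,0]],[[0,0,0],[0,0,0]],[[0,0,0],[0,0,0]]]'
```

```text
t: 2.95
tool_pos: [0.562, -0.3649, 0.0586]
tool_rot: [-2.288, -2.147, 0.001]
contact_force: [1.0, 0.3, -0.1]
opening: 0.0768
grip_force: 0.0
t: 3.45
tool_pos: [0.5636, -0.3678, 0.0234]
tool_rot: [2.292, 2.148, 0.0]
contact_force: [-0.1, 0.0, 0.6]
opening: 0.0766
grip_force: 0.0
t: 3.95
tool_pos: [0.5641, -0.3684, 0.0245]
tool_rot: [2.291, 2.147, 0.0]
contact_force: [-0.3, 0.2, 3.7]
opening: 0.0445
grip_force: 43.6
t: 4.45
tool_pos: [0.5642, -0.3684, 0.0245]
tool_rot: [2.291, 2.147, 0.0]
contact_force: [-0.0, -0.1, 5.2]
opening: 0.0441
grip_force: 43.7
```

```bash

python3 -m jog '[[[0,0,-0.02],[0,0,0]],[[0,0,-0.05],[0,0,0]],[[0,0,-0.09],[0,0,0]],[[0,0,-0.13],[0,0,0]],[[0,0,-0.16],[0,0,0]]]'
python3 -m jog '[[[0.03,-0.003,0],[0,0,-0.04]],[[0.07,-0.006,0],[0,0,-0.08]],[[0.115,-0.01,0],[0,0,-0.12]],[[0.16,-0.013,0],[0,0,-0.16]],[[0.205,-0.017,0],[0,0,-0.198]]]'
python3 -m jog '[[[0,0,0],[0,0,0]],[[0,0,0],[0,0,0]],[[0,0,0],[0,0,0]]]'
python3 - <<'E'
from h import *
from station import ctrl,optics
goto([.557,.025,.18],.133)
o=ctrl.get_obs(); d=optics.get_image("wrist"); cv2.imwrite("pics/w2.png",d['image'])
T=np.eye(4);T[:3,:3]=R.from_rotvec(o['tool_rot']).as_matrix();T[:3,3]=o['tool_pos'];T=T@d['mount']
np.savez('w2.npz',T=T,fx=d['fx'],fy=d['fy'],cx=d['cx'],cy=d['cy'],D=d['D'])
cv2.imwrite("pics/w2.png",d['image'])
E
```

```text
t: 4.95
tool_pos: [0.5633, -0.3675, 0.1844]
tool_rot: [-2.292, -2.148, -0.0]
contact_force: [1.2, -0.8, -2.9]
opening: 0.0445
grip_force: 42.9
t: 5.45
tool_pos: [0.5585, -0.16, 0.1813]
tool_rot: [-2.066, -2.363, 0.001]
contact_force: [0.3, -0.2, -2.4]
opening: 0.0445
grip_force: 42.9
t: 5.75
tool_pos: [0.5594, -0.1625, 0.1823]
tool_rot: [-2.069, -2.363, 0.001]
contact_force: [-0.4, -0.2, -3.2]
opening: 0.0441
grip_force: 42.9
t 5.75 pos [ 0.5594 -0.1625  0.1823] shift [0.1862 0.0224 0.0024] turn [-0.0014 -0.0004 -0.0006] F [-0.41 -0.21 -3.25] q [-0.41 -0.01  1.76 -0.    1.39 -0.54] open 0.0441
```

View pics/w2.png

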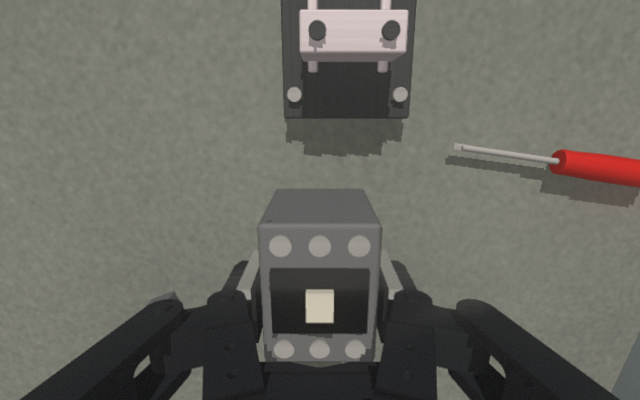

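The bed's end is at row 117 from x=283 to 408, square to the image, and the rails' ends are at x≈313 and 383. The contactor hangs straight, with its panel at (320,305).

```bash
python3 - <<'E'
from h import *
w=dict(np.load('w2.npz'))
b=ray(w,[(283,117),(408.5,117)],[.02]*2); s=ray(w,[(300,10),(407,10)],[.07]*2); r=ray(w,[(313,66),(383,66)],[.028]*2)
e=ray(w,[(282.5,40),(414,40)],[.02]*2)
for n,p in zip("bsre",(b,s,r,e)):
    v=p[1]-p[0]; print(n,p.round(4).tolist(),'mid',p.mean(0).round(4),np.linalg.norm(v).round(4),np.arctan2(v[1],v[0]).round(3))
ey=np.array([-np.sin(.133),np.cos(.133)]); m=b.mean(0)[:2]
print("channel from bed end",m+ey*.130)
c=ray(w,[(280,246),(359,246),(284,349),(355,349)],[.058+.158]*4); print(c.round(4),c.mean(0))
d=e.mean(0)-b.mean(0); print(np.arctan2(-d[0],d[1]))
E
```

```text
b [[0.5188, -0.1066, 0.02], [0.6282, -0.0918, 0.02]] mid [ 0.5735 -0.0992  0.02  ] 0.1104 0.134
s [[0.5279, -0.0324, 0.07], [0.6, -0.0225, 0.07]] mid [ 0.5639 -0.0275  0.07  ] 0.0728 0.135
r [[0.5399, -0.0623, 0.028], [0.597, -0.0546, 0.028]] mid [ 0.5684 -0.0585  0.028 ] 0.0577 0.135
e [[0.5119, -0.0449, 0.02], [0.6201, -0.0302, 0.02]] mid [ 0.566  -0.0375  0.02  ] 0.1092 0.135
channel from bed end [0.55629688 0.02964224]
[[ 0.5419 -0.1416  0.216 ]
 [ 0.5696 -0.1378  0.216 ]
 [ 0.5478 -0.1847  0.216 ]
 [ 0.5753 -0.181   0.216 ]] [ 0.55866607 -0.1612821   0.216     ]
0.12132983615059494
```

```bash

python3 -m jog '[[[0.04,0.005,0],[0,0,0]],[[0.08,0.01,0],[0,0,0]],[[0.12,0.0145,0],[0,0,0]],[[0.16,0.019,0],[0,0,0]],[[0.188,0.0225,0],[0,0,0]]]'
python3 -m jog '[[[0,0,0.03],[0,0,0]],[[0,0,0.06],[0,0,0]],[[0,0,0.09],[0,0,0]],[[0,0,0.095],[0,0,0]],[[0,0,0.095],[0,0,0]]]'
python3 - <<'E'
from h import *
from station import ctrl,optics
goto([.5566,.027,.0445],.134)
d=optics.get_image("wrist"); t=optics.get_image("top")['image']
cv2.imwrite("pics/w3.png",np.vstack([d['image'][40:400,60:580],cv2.resize(t[190:270,190:320],(520,240))[:, :]]))
E
```

```text
t: 6.3
tool_pos: [0.5572, 0.0281, 0.1831]
tool_rot: [-2.07, -2.363, -0.0]
contact_force: [1.0, -0.8, -3.5]
opening: 0.0445
grip_force: 42.8
t: 6.8
tool_pos: [0.5565, 0.0264, 0.0871]
tool_rot: [-2.069, -2.361, 0.003]
contact_force: [0.2, -0.2, -1.7]
opening: 0.0442
grip_force: 42.7
t 6.8 pos [0.5565 0.0264 0.0871] shift [0.0006 0.0003 0.0426] turn [-0.0029 -0.0006 -0.0025] F [ 0.22 -0.19 -1.66] q [-0.09  0.03  1.89 -0.    1.23 -0.22] open 0.0442
```

View pics/w3.png

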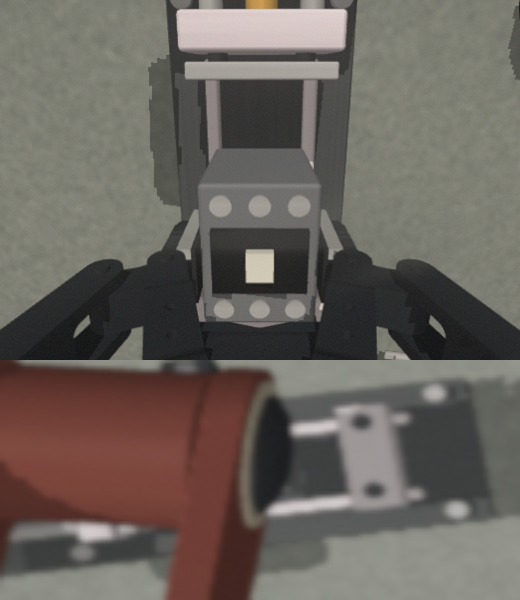

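The jaw plate spans x=184–339 in the crop (middle 261.5), the rails' middle is about 261, and the contactor's is 259.5. So it's aligned to about 1 mm, and I'll nudge it by that much on the way down.

```bash

python3 -m jog '[[[0,0.001,0.01],[0,0,-0.002]],[[0,0.001,0.02],[0,0,-0.002]],[[0,0.001,0.028],[0,0,-0.002]],[[0,0.001,0.032],[0,0,-0.002]],[[0,0.001,0.034],[0,0,-0.002]]]'
python3 -m jog '[[[0,0,0.002],[0,0,0]],[[0,0,0.004],[0,0,0]],[[0,0,0.006],[0,0,0]],[[0,0,0.008],[0,0,0]],[[0,0,0.008],[0,0,0]]]'
```

```text
t: 7.4
tool_pos: [0.5576, 0.0274, 0.0533]
tool_rot: [-2.066, -2.365, 0.001]
contact_force: [0.2, 0.3, -2.2]
opening: 0.0444
grip_force: 42.9
t: 7.9
tool_pos: [0.558, 0.0274, 0.046]
tool_rot: [-2.066, -2.366, 0.0]
contact_force: [-1.0, 0.6, -2.6]
opening: 0.0444
grip_force: 42.9
```

```bash

python3 -m jog '[[[0,0,0.001],[0,0,0]],[[0,0,0.0015],[0,0,0]],[[0,0,0.0015],[0,0,0]]]'
python3 -m jog '[[[0,0,0.0005],[0,0,0]],[[0,0,0.001],[0,0,0]],[[0,0,0.001],[0,0,0]]]'
```

```text
t: 8.2
tool_pos: [0.5582, 0.0274, 0.0448]
tool_rot: [2.066, 2.366, -0.0]
contact_force: [0.8, 0.0, -3.0]
opening: 0.0443
grip_force: 42.9
t: 8.5
tool_pos: [0.5583, 0.0274, 0.0445]
tool_rot: [-2.066, -2.366, 0.0]
contact_force: [-2.7, 1.3, 3.9]
opening: 0.0449
grip_force: 43.4
```

```bash

python3 -m jog '[[[0,0,0],[0,0,0]],[[0,0,0],[0,0,0]],[[0,0,0],[0,0,0]],[[0,0,0],[0,0,0]]]' 0.8
python3 -m jog '[[[0,0,-0.02],[0,0,0]],[[0,0,-0.06],[0,0,0]],[[0,0,-0.1],[0,0,0]],[[0,0,-0.145],[0,0,0]],[[0,0,-0.19],[0,0,0]]]'
python3 -m jog '[[[0,0,0],[0,0,0]],[[0,0,0],[0,0,0]]]'
python3 - <<'E'
from h import *
from station import ctrl,optics
goto([.473,.2017,.23],.134)
o=ctrl.get_obs(); d=optics.get_image("wrist"); cv2.imwrite("pics/w4.png",d['image'])
T=np.eye(4);T[:3,:3]=R.from_rotvec(o['tool_rot']).as_matrix();T[:3,3]=o['tool_pos'];T=T@d['mount']
np.savez('w4.npz',T=T,fx=d['fx'],fy=d['fy'],cx=d['cx'],cy=d['cy'],D=d['D'])
E
```

```text
t: 8.9
tool_pos: [0.5584, 0.0273, 0.0439]
tool_rot: [2.066, 2.366, 0.0]
contact_force: [0.2, -0.3, 0.9]
opening: 0.0682
grip_force: 0.0
t: 9.4
tool_pos: [0.5578, 0.0274, 0.2353]
tool_rot: [-2.066, -2.366, 0.0]
contact_force: [0.5, -0.8, -0.0]
opening: 0.0685
grip_force: 0.0
t: 9.6
tool_pos: [0.5591, 0.0273, 0.2357]
tool_rot: [2.065, 2.364, 0.004]
contact_force: [0.2, -0.2, -0.8]
opening: 0.0682
grip_force: 0.0
t 9.6 pos [0.5591 0.0273 0.2357] shift [ 0.1844 -0.0619  0.0053] turn [0.0037 0.0008 0.001 ] F [ 0.23 -0.21 -0.82] q [-0.08 -0.11  1.76  0.    1.48 -0.22] open 0.0682
```

View pics/w4.png

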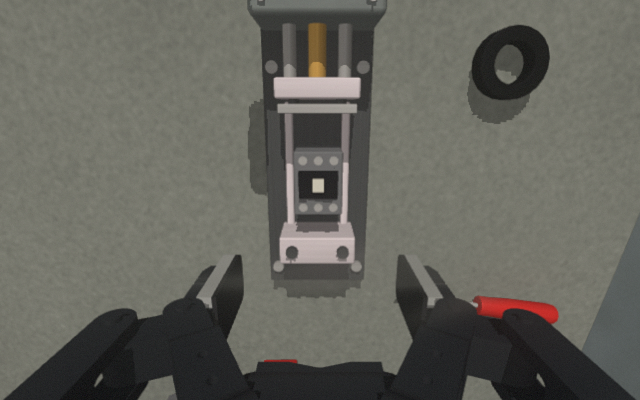

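The contactor stands upright between the rails, panel at (318,185), clear of both the stop (row 225) and the jaw plate (row 108). Next I'll move towards the crank and look at the grip.

```bash

python3 -m jog '[[[0.025,-0.014,0],[0,0,0]],[[0.05,-0.028,0],[0,0,0]],[[0.075,-0.042,0],[0,0,0]],[[0.09,-0.055,0],[0,0,0]],[[0.1,-0.062,0],[0,0,0]]]'
python3 -m jog '[[[0.1,-0.062,0],[0,0,0]]]' >/dev/null; python3 -m jog '[[[0,0,0],[0,0,0]],[[0,0,0],[0,0,0]]]'
python3 - <<'E'
from h import *
from station import ctrl,optics
goto([.473,.2017,.23],.134)
o=ctrl.get_obs(); d=optics.get_image("wrist"); cv2.imwrite("pics/w5.png",d['image'])
T=np.eye(4);T[:3,:3]=R.from_rotvec(o['tool_rot']).as_matrix();T[:3,3]=o['tool_pos'];T=T@d['mount']
np.savez('w5.npz',T=T,fx=d['fx'],fy=d['fy'],cx=d['cx'],cy=d['cy'],D=d['D'])
E
```

```text
t: 10.15
tool_pos: [0.4813, 0.1189, 0.2312]
tool_rot: [-2.063, -2.365, 0.005]
contact_force: [0.2, -0.0, 0.0]
opening: 0.0682
grip_force: 0.0
t: 10.45
tool_pos: [0.4508, 0.1569, 0.2326]
tool_rot: [-2.064, -2.368, 0.002]
contact_force: [0.8, 0.2, -0.1]
opening: 0.0679
grip_force: 0.0
t 10.45 pos [0.4508 0.1569 0.2326] shift [0.0413 0.0281 0.0025] turn [-0.0015  0.0006  0.0027] F [ 0.78  0.24 -0.05] q [ 0.18 -0.31  1.94 -0.    1.51  0.04] open 0.0679
```

View pics/w5.png

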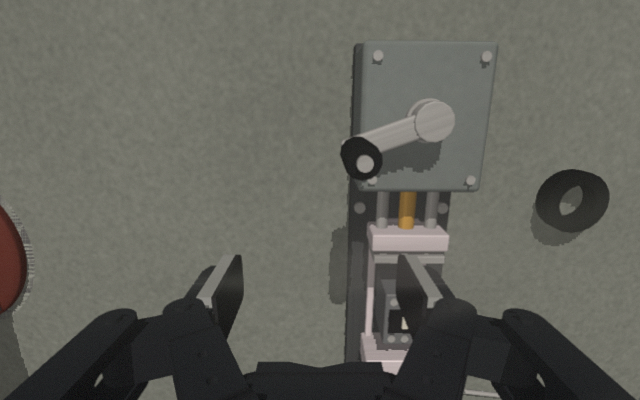

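The grip's top pin is at (365,163), the hub at (434,121), and the gearbox top corners at (358,43), (497,43), (479,191) and (357,183).

```bash
python3 - <<'E'
from h import *
w=dict(np.load('w5.npz'))
g=ray(w,[(365,163)],[.168])[0]; print("grip",g)
for z in (.107,.112,.12): h=ray(w,[(434,121)],[z])[0]; print("hub",z,h, np.linalg.norm((g-h)[:2]))
sc=ray(w,[(378,56),(486.5,57),(470.5,181),(374,181)],[.087]*4); print(sc.round(4),sc.mean(0))
w4=dict(np.load('w4.npz'))
print(ray(w4,[(318,185)],[.081]))
h=ray(w4,[(264,67.5),(363,67.5)],[.02]*2);print(h)
E
```

```text
grip [0.473232   0.19667328 0.168     ]
hub 0.107 [0.53019452 0.22754996 0.107     ] 0.06479272838143682
hub 0.112 [0.52853154 0.2275451  0.112     ] 0.06333331583072947
hub 0.12 [0.52587078 0.22753733 0.12      ] 0.0610199262051303
[[0.4813 0.2705 0.087 ]
 [0.5671 0.2821 0.087 ]
 [0.5805 0.182  0.087 ]
 [0.4965 0.1702 0.087 ]] [0.5313368  0.22620151 0.087     ]
[[0.55780435 0.02819775 0.081     ]]
[[0.4904472  0.12546949 0.02      ]
 [0.5879304  0.1388552  0.02      ]]
```

```bash

python3 -m jog '[[[0.02,0.014,0],[0,0,0]],[[0.038,0.027,0],[0,0,0]],[[0.038,0.027,0],[0,0,0]],[[0.038,0.027,0],[0,0,0]]]' >/dev/null
python3 -c "
from h import *
goto([.4725,.198,.122],.134)"
```

```text
t 10.9 pos [0.4735 0.197  0.2331] shift [ 0.0012 -0.0006  0.1111] turn [-0.0016  0.0008  0.0002] F [ 0.08 -0.89 -0.14] q [ 0.25 -0.22  1.87 -0.    1.5   0.12] open 0.0682
```

```bash

python3 -m jog '[[[0.001,-0.001,0.03],[0,0,0]],[[0.001,-0.001,0.06],[0,0,0]],[[0.001,-0.001,0.09],[0,0,0]],[[0.001,-0.001,0.105],[0,0,0]],[[0.001,-0.001,0.111],[0,0,0]]]'
python3 -m jog '[[[0,0,0],[0,0,0]],[[0,0,0],[0,0,0]],[[0,0,0],[0,0,0]],[[0,0,0],[0,0,0]],[[0,0,0],[0,0,0]]]' 0 60
python3 -m jog '[[[0,0,0],[0,0,0]],[[0,0,0],[0,0,0]],[[0,0,0],[0,0,0]]]'
```

```text
t: 11.4
tool_pos: [0.4709, 0.1977, 0.1208]
tool_rot: [-2.067, -2.364, 0.005]
contact_force: [-0.4, 0.2, -0.2]
opening: 0.0683
grip_force: 0.0
t: 11.9
tool_pos: [0.4728, 0.199, 0.1248]
tool_rot: [2.065, 2.365, 0.002]
contact_force: [-2.9, -0.6, 6.0]
opening: 0.0233
grip_force: 58.8
t: 12.2
tool_pos: [0.4728, 0.199, 0.1249]
tool_rot: [2.065, 2.365, 0.002]
contact_force: [-3.1, -1.4, 6.5]
opening: 0.0236
grip_force: 58.8
```

```bash
cat >> h.py <<'E'
AX=np.array([.530,.2275]); YAW=.134
EX=np.array([np.cos(YAW),np.sin(YAW)]); EY=np.array([-np.sin(YAW),np.cos(YAW)])
def mon():
    from station import ctrl
    o=ctrl.get_obs(); p=o['tool_pos'][:2]-AX; x,y=p@EX,p@EY; th=np.arctan2(y,-x)
    f=o['contact_force'][:2]; fx,fy=f@EX,f@EY
    print('t %.2f th %.3f r %.4f Ft %.2f Fr %.2f z %.4f Fz %.1f open %.4f'%(o['t'],th,np.hypot(x,y),-(fx*np.sin(th)+fy*np.cos(th)),-fx*np.cos(th)+fy*np.sin(th),o['tool_pos'][2],o['contact_force'][2],o['opening']))
def rows(t0,ts,r=.065):
    print(round(t0,2),[[round(r*(np.sin(t)-np.sin(t0)),4),round(r*(np.cos(t0)-np.cos(t)),4)] for t in ts])
if __name__=='__main__':
    import sys
    a=[float(v) for v in sys.argv[1:]]
    mon()
    t0,st,n=a[0],a[1],int(a[2])
    for k in range(n): rows(t0+5*k*st,[t0+5*k*st+st*i for i in range(1,6)])
E
python3 h.py -.33 .2 8
python3 - <<'E'
from h import *
w=dict(np.load('w4.npz'))
p=ray(w,[(277,104),(357,104),(284,222),(352,222)],[.07]*4)
ch=AX-.115*EY
print([((q[:2]-ch)@EY).round(4) for q in p])
E
```

```text
t 12.20 th -0.328 r 0.0639 Ft -0.09 Fr 3.40 z 0.1249 Fz 6.5 open 0.0236
-0.33 [[np.float64(0.0126), np.float64(-0.003)], [np.float64(0.0256), np.float64(-0.0033)], [np.float64(0.0384), np.float64(-0.0012)], [np.float64(0.0505), np.float64(0.0035)], [np.float64(0.0614), np.float64(0.0105)]]
0.67 [[np.float64(0.0093), np.float64(0.009)], [np.float64(0.0167), np.float64(0.0197)], [np.float64(0.0217), np.float64(0.0317)], [np.float64(0.0243), np.float64(0.0444)], [np.float64(0.0243), np.float64(0.0574)]]
1.67 [[np.float64(-0.0026), np.float64(0.0127)], [np.float64(-0.0076), np.float64(0.0247)], [np.float64(-0.0149), np.float64(0.0354)], [np.float64(-0.0242), np.float64(0.0444)], [np.float64(-0.0352), np.float64(0.0515)]]
2.67 [[np.float64(-0.0121), np.float64(0.0047)], [np.float64(-0.0249), np.float64(0.0069)], [np.float64(-0.0379), np.float64(0.0066)], [np.float64(-0.0505), np.float64(0.0036)], [np.float64(-0.0623), np.float64(-0.0018)]]
3.67 [[np.float64(-0.0105), np.float64(-0.0076)], [np.float64(-0.0193), np.float64(-0.0172)], [np.float64(-0.026), np.float64(-0.0283)], [np.float64(-0.0303), np.float64(-0.0405)], [np.float64(-0.0322), np.float64(-0.0534)]]
4.67 [[np.float64(0.0007), np.float64(-0.013)], [np.float64(0.0041), np.float64(-0.0255)], [np.float64(0.0098), np.float64(-0.0371)], [np.float64(0.0177), np.float64(-0.0474)], [np.float64(0.0275), np.float64(-0.0559)]]
5.67 [[np.float64(0.0113), np.float64(-0.0064)], [np.float64(0.0237), np.float64(-0.0104)], [np.float64(0.0365), np.float64(-0.0118)], [np.float64(0.0495), np.float64(-0.0107)], [np.float64(0.0619), np.float64(-0.007)]]
6.67 [[np.float64(0.0115), np.float64(0.0061)], [np.float64(0.0215), np.float64(0.0143)], [np.float64(0.0297), np.float64(0.0244)], [np.float64(0.0357), np.float64(0.0358)], [np.float64(0.0394), np.float64(0.0483)]]
[np.float64(-0.0158), np.float64(-0.0156), np.float64(-0.1257), np.float64(-0.1256)]
```

```bash

python3 -m jog '[[[0.0126,-0.003,0],[0,0,0]],[[0.0256,-0.0033,0],[0,0,0]],[[0.0384,-0.0012,0],[0,0,0]],[[0.0505,0.0035,0],[0,0,0]],[[0.0614,0.0105,0],[0,0,0]]]' >/dev/null; python3 -c "from h import *
mon()"
python3 -m jog '[[[0.0093,0.009,0],[0,0,0]],[[0.0167,0.0197,0],[0,0,0]],[[0.0217,0.0317,0],[0,0,0]],[[0.0243,0.0444,0],[0,0,0]],[[0.0243,0.0574,0],[0,0,0]]]'>/dev/null; python3 -c "from h import *
mon()"
```

```text
t 12.70 th 0.678 r 0.0654 Ft 4.94 Fr 0.81 z 0.1248 Fz 7.4 open 0.0235
t 13.20 th 1.673 r 0.0666 Ft 5.84 Fr -2.00 z 0.1249 Fz 8.2 open 0.0232
```

```bash
M='from h import *
mon()'
python3 -m jog '[[[-0.0026,0.0127,0],[0,0,0]],[[-0.0076,0.0247,0],[0,0,0]],[[-0.0149,0.0354,0],[0,0,0]],[[-0.0242,0.0444,0],[0,0,0]],[[-0.0352,0.0515,0],[0,0,0]]]' >/dev/null; python3 -c "$M"
python3 -m jog '[[[-0.0121,0.0047,0],[0,0,0]],[[-0.0249,0.0069,0],[0,0,0]],[[-0.0379,0.0066,0],[0,0,0]],[[-0.0505,0.0036,0],[0,0,0]],[[-0.0623,-0.0018,0],[0,0,0]]]' >/dev/null; python3 -c "$M"
python3 -m jog '[[[-0.0105,-0.0076,0],[0,0,0]],[[-0.0193,-0.0172,0],[0,0,0]],[[-0.026,-0.0283,0],[0,0,0]],[[-0.0303,-0.0405,0],[0,0,0]],[[-0.0322,-0.0534,0],[0,0,0]]]' >/dev/null; python3 -c "$M"
python3 -m jog '[[[0.0007,-0.013,0],[0,0,0]],[[0.0041,-0.0255,0],[0,0,0]],[[0.0098,-0.0371,0],[0,0,0]],[[0.0177,-0.0474,0],[0,0,0]],[[0.0275,-0.0559,0],[0,0,0]]]' >/dev/null; python3 -c "$M"
```

```text
t 13.70 th 2.649 r 0.0664 Ft 5.90 Fr -2.98 z 0.1249 Fz 7.7 open 0.0232
t 14.20 th -2.652 r 0.0650 Ft 5.77 Fr -4.91 z 0.1249 Fz 4.7 open 0.0232
t 14.70 th -1.651 r 0.0637 Ft 6.41 Fr -5.91 z 0.1249 Fz 1.1 open 0.0237
t 15.20 th -0.641 r 0.0637 Ft 5.16 Fr -1.55 z 0.1249 Fz 1.3 open 0.0237
```

```bash
python3 - <<'E'
from h import *
f=lambda t0,t:[float(round(.065*(np.sin(t)-np.sin(t0)),4)),float(round(.065*(np.cos(t0)-np.cos(t)),4))]
print([f(5.67,5.67+.16*i) for i in range(1,6)])
for k in range(20):
    t=6.47+.1*k; print(round(t,2),f(t,t+.05),f(t,t+.1))
E
cat > chk.py <<'E'
from h import *
import sys
from station import ctrl
mon(); o=ctrl.get_obs(); p=o['tool_pos'][:2]-AX; x,y=p@EX,p@EY; th=np.arctan2(y,-x); f=o['contact_force'][:2]
sys.exit(-(f@EX*np.sin(th)+f@EY*np.cos(th))>float(sys.argv[1]))
E
```

```text
[[0.0089, -0.0053], [0.0186, -0.0091], [0.0288, -0.0113], [0.0391, -0.0118], [0.0495, -0.0107]]
6.47 [0.0032, 0.0007] [0.0063, 0.0015]
6.57 [0.0031, 0.001] [0.0061, 0.0021]
6.67 [0.003, 0.0013] [0.0059, 0.0027]
6.77 [0.0028, 0.0016] [0.0056, 0.0033]
6.87 [0.0027, 0.0019] [0.0052, 0.0039]
6.97 [0.0025, 0.0021] [0.0048, 0.0044]
7.07 [0.0022, 0.0024] [0.0044, 0.0048]
7.17 [0.002, 0.0026] [0.0038, 0.0052]
7.27 [0.0017, 0.0028] [0.0033, 0.0056]
7.37 [0.0014, 0.0029] [0.0027, 0.0059]
7.47 [0.0011, 0.003] [0.0021, 0.0061]
7.57 [0.0008, 0.0031] [0.0015, 0.0063]
7.67 [0.0005, 0.0032] [0.0009, 0.0064]
7.77 [0.0002, 0.0032] [0.0002, 0.0065]
7.87 [-0.0001, 0.0032] [-0.0004, 0.0065]
7.97 [-0.0005, 0.0032] [-0.0011, 0.0064]
8.07 [-0.0008, 0.0032] [-0.0017, 0.0063]
8.17 [-0.0011, 0.0031] [-0.0023, 0.0061]
8.27 [-0.0014, 0.0029] [-0.0029, 0.0058]
8.37 [-0.0017, 0.0028] [-0.0035, 0.0055]
```

```bash
C="python3 chk.py 7.5"
python3 -m jog '[[[0.0089,-0.0053,0],[0,0,0]],[[0.0186,-0.0091,0],[0,0,0]],[[0.0288,-0.0113,0],[0,0,0]],[[0.0391,-0.0118,0],[0,0,0]],[[0.0495,-0.0107,0],[0,0,0]]]' >/dev/null; $C &&
python3 -m jog '[[[0.0032,0.0007,0],[0,0,0]],[[0.0063,0.0015,0],[0,0,0]]]' >/dev/null && $C &&
python3 -m jog '[[[0.0031,0.001,0],[0,0,0]],[[0.0061,0.0021,0],[0,0,0]]]' >/dev/null && $C &&
python3 -m jog '[[[0.003,0.0013,0],[0,0,0]],[[0.0059,0.0027,0],[0,0,0]]]' >/dev/null && $C &&
python3 -m jog '[[[0.0028,0.0016,0],[0,0,0]],[[0.0056,0.0033,0],[0,0,0]]]' >/dev/null && $C &&
python3 -m jog '[[[0.0027,0.0019,0],[0,0,0]],[[0.0052,0.0039,0],[0,0,0]]]' >/dev/null && $C &&
python3 -m jog '[[[0.0025,0.0021,0],[0,0,0]],[[0.0048,0.0044,0],[0,0,0]]]' >/dev/null && $C &&
python3 -m jog '[[[0.0022,0.0024,0],[0,0,0]],[[0.0044,0.0048,0],[0,0,0]]]' >/dev/null && $C &&
python3 -m jog '[[[0.002,0.0026,0],[0,0,0]],[[0.0038,0.0052,0],[0,0,0]]]' >/dev/null && $C
```

```text
t 15.70 th 0.181 r 0.0646 Ft 5.22 Fr 3.40 z 0.1248 Fz 7.5 open 0.0234False
```

```bash
sed -i 's/sys.exit(\(.*\))$/sys.exit(int(\1))/' chk.py; C="python3 chk.py 7.5"
python3 -m jog '[[[0.0032,0.0007,0],[0,0,0]],[[0.0063,0.0015,0],[0,0,0]]]' >/dev/null && $C &&
python3 -m jog '[[[0.0031,0.001,0],[0,0,0]],[[0.0061,0.0021,0],[0,0,0]]]' >/dev/null && $C &&
python3 -m jog '[[[0.003,0.0013,0],[0,0,0]],[[0.0059,0.0027,0],[0,0,0]]]' >/dev/null && $C &&
python3 -m jog '[[[0.0028,0.0016,0],[0,0,0]],[[0.0056,0.0033,0],[0,0,0]]]' >/dev/null && $C &&
python3 -m jog '[[[0.0027,0.0019,0],[0,0,0]],[[0.0052,0.0039,0],[0,0,0]]]' >/dev/null && $C &&
python3 -m jog '[[[0.0025,0.0021,0],[0,0,0]],[[0.0048,0.0044,0],[0,0,0]]]' >/dev/null && $C &&
python3 -m jog '[[[0.0022,0.0024,0],[0,0,0]],[[0.0044,0.0048,0],[0,0,0]]]' >/dev/null && $C &&
python3 -m jog '[[[0.002,0.0026,0],[0,0,0]],[[0.0038,0.0052,0],[0,0,0]]]' >/dev/null && $C
```

```text
t 15.90 th 0.285 r 0.0648 Ft 6.61 Fr 4.06 z 0.1248 Fz 9.4 open 0.0235
t 16.10 th 0.384 r 0.0649 Ft 5.84 Fr 4.66 z 0.1248 Fz 9.5 open 0.0234
t 16.30 th 0.486 r 0.0651 Ft 5.55 Fr 5.25 z 0.1248 Fz 8.1 open 0.0237
t 16.50 th 0.588 r 0.0652 Ft 5.11 Fr 3.91 z 0.1248 Fz 9.0 open 0.0240
t 16.70 th 0.689 r 0.0654 Ft 5.40 Fr 4.35 z 0.1248 Fz 8.8 open 0.0236
t 16.90 th 0.790 r 0.0655 Ft 5.63 Fr 4.01 z 0.1248 Fz 8.6 open 0.0237
t 17.10 th 0.891 r 0.0657 Ft 5.39 Fr 3.95 z 0.1248 Fz 8.8 open 0.0233
t 17.30 th 0.991 r 0.0658 Ft 5.70 Fr 3.90 z 0.1248 Fz 9.0 open 0.0234
```

Now at θ=7.27, and the crank still turns freely at about 5.5 N.

```bash
C="python3 chk.py 7.5"
python3 -m jog '[[[0.0017,0.0028,0],[0,0,0]],[[0.0033,0.0056,0],[0,0,0]]]' >/dev/null && $C &&
python3 -m jog '[[[0.0014,0.0029,0],[0,0,0]],[[0.0027,0.0059,0],[0,0,0]]]' >/dev/null && $C &&
python3 -m jog '[[[0.0011,0.003,0],[0,0,0]],[[0.0021,0.0061,0],[0,0,0]]]' >/dev/null && $C &&
python3 -m jog '[[[0.0008,0.0031,0],[0,0,0]],[[0.0015,0.0063,0],[0,0,0]]]' >/dev/null && $C &&
python3 -m jog '[[[0.0005,0.0032,0],[0,0,0]],[[0.0009,0.0064,0],[0,0,0]]]' >/dev/null && $C &&
python3 -m jog '[[[0.0002,0.0032,0],[0,0,0]],[[0.0002,0.0065,0],[0,0,0]]]' >/dev/null && $C &&
python3 -m jog '[[[-0.0001,0.0032,0],[0,0,0]],[[-0.0004,0.0065,0],[0,0,0]]]' >/dev/null && $C &&
python3 -m jog '[[[-0.0005,0.0032,0],[0,0,0]],[[-0.0011,0.0064,0],[0,0,0]]]' >/dev/null && $C &&
python3 -m jog '[[[-0.0008,0.0032,0],[0,0,0]],[[-0.0017,0.0063,0],[0,0,0]]]' >/dev/null && $C &&
python3 -m jog '[[[-0.0011,0.0031,0],[0,0,0]],[[-0.0023,0.0061,0],[0,0,0]]]' >/dev/null && $C
```

```text
t 17.50 th 1.090 r 0.0660 Ft 4.77 Fr 2.98 z 0.1248 Fz 9.0 open 0.0237
t 17.70 th 1.190 r 0.0661 Ft 6.27 Fr 2.42 z 0.1249 Fz 7.2 open 0.0236
t 17.90 th 1.288 r 0.0662 Ft 5.63 Fr 2.27 z 0.1249 Fz 8.5 open 0.0235
t 18.10 th 1.387 r 0.0663 Ft 5.65 Fr 3.02 z 0.1249 Fz 7.7 open 0.0237
t 18.30 th 1.485 r 0.0664 Ft 5.98 Fr 2.47 z 0.1249 Fz 7.6 open 0.0237
t 18.50 th 1.583 r 0.0664 Ft 6.55 Fr 2.16 z 0.1249 Fz 7.1 open 0.0235
t 18.70 th 1.682 r 0.0665 Ft 5.70 Fr 0.99 z 0.1248 Fz 7.7 open 0.0240
t 18.90 th 1.780 r 0.0666 Ft 5.53 Fr 1.33 z 0.1249 Fz 5.5 open 0.0236
t 19.10 th 1.878 r 0.0666 Ft 5.46 Fr 1.46 z 0.1249 Fz 6.9 open 0.0233
t 19.30 th 1.977 r 0.0666 Ft 5.97 Fr 1.14 z 0.1248 Fz 6.1 open 0.0234
```

```bash
python3 - <<'E'
from h import *
f=lambda t0,t:[float(round(.065*(np.sin(t)-np.sin(t0)),4)),float(round(.065*(np.cos(t0)-np.cos(t)),4))]
for k in range(24):
    t=8.27+.1*k; print(round(t,2),f(t,t+.05),f(t,t+.1))
E
```

```text
8.27 [-0.0014, 0.0029] [-0.0029, 0.0058]
8.37 [-0.0017, 0.0028] [-0.0035, 0.0055]
8.47 [-0.0019, 0.0026] [-0.004, 0.0051]
8.57 [-0.0022, 0.0024] [-0.0045, 0.0047]
8.67 [-0.0024, 0.0022] [-0.0049, 0.0042]
8.77 [-0.0026, 0.0019] [-0.0053, 0.0037]
8.87 [-0.0028, 0.0016] [-0.0057, 0.0031]
8.97 [-0.003, 0.0014] [-0.006, 0.0026]
9.07 [-0.0031, 0.0011] [-0.0062, 0.0019]
9.17 [-0.0032, 0.0007] [-0.0064, 0.0013]
9.27 [-0.0032, 0.0004] [-0.0065, 0.0007]
9.37 [-0.0032, 0.0001] [-0.0065, 0.0]
9.47 [-0.0032, -0.0002] [-0.0065, -0.0006]
9.57 [-0.0032, -0.0006] [-0.0064, -0.0013]
9.67 [-0.0031, -0.0009] [-0.0062, -0.0019]
9.77 [-0.003, -0.0012] [-0.006, -0.0025]
9.87 [-0.0029, -0.0015] [-0.0057, -0.0031]
9.97 [-0.0027, -0.0018] [-0.0054, -0.0036]
10.07 [-0.0025, -0.002] [-0.005, -0.0042]
10.17 [-0.0023, -0.0023] [-0.0045, -0.0046]
10.27 [-0.0021, -0.0025] [-0.0041, -0.0051]
10.37 [-0.0018, -0.0027] [-0.0035, -0.0055]
10.47 [-0.0016, -0.0029] [-0.003, -0.0058]
10.57 [-0.0013, -0.003] [-0.0024, -0.006]
```

```bash
C="python3 chk.py 7.5"
python3 -m jog '[[[-0.0014,0.0029,0],[0,0,0]],[[-0.0029,0.0058,0],[0,0,0]]]' >/dev/null && $C &&
python3 -m jog '[[[-0.0017,0.0028,0],[0,0,0]],[[-0.0035,0.0055,0],[0,0,0]]]' >/dev/null && $C &&
python3 -m jog '[[[-0.0019,0.0026,0],[0,0,0]],[[-0.004,0.0051,0],[0,0,0]]]' >/dev/null && $C &&
python3 -m jog '[[[-0.0022,0.0024,0],[0,0,0]],[[-0.0045,0.0047,0],[0,0,0]]]' >/dev/null && $C &&
python3 -m jog '[[[-0.0024,0.0022,0],[0,0,0]],[[-0.0049,0.0042,0],[0,0,0]]]' >/dev/null && $C &&
python3 -m jog '[[[-0.0026,0.0019,0],[0,0,0]],[[-0.0053,0.0037,0],[0,0,0]]]' >/dev/null && $C &&
python3 -m jog '[[[-0.0028,0.0016,0],[0,0,0]],[[-0.0057,0.0031,0],[0,0,0]]]' >/dev/null && $C &&
python3 -m jog '[[[-0.003,0.0014,0],[0,0,0]],[[-0.006,0.0026,0],[0,0,0]]]' >/dev/null && $C &&
python3 -m jog '[[[-0.0031,0.0011,0],[0,0,0]],[[-0.0062,0.0019,0],[0,0,0]]]' >/dev/null && $C &&
python3 -m jog '[[[-0.0032,0.0007,0],[0,0,0]],[[-0.0064,0.0013,0],[0,0,0]]]' >/dev/null && $C &&
python3 -m jog '[[[-0.0032,0.0004,0],[0,0,0]],[[-0.0065,0.0007,0],[0,0,0]]]' >/dev/null && $C &&
python3 -m jog '[[[-0.0032,0.0001,0],[0,0,0]],[[-0.0065,0,0],[0,0,0]]]' >/dev/null && $C
```

```text
t 19.50 th 2.074 r 0.0666 Ft 5.54 Fr 0.04 z 0.1249 Fz 6.5 open 0.0235
t 19.70 th 2.172 r 0.0666 Ft 5.61 Fr -0.63 z 0.1249 Fz 6.1 open 0.0237
t 19.90 th 2.270 r 0.0665 Ft 5.09 Fr -0.41 z 0.1249 Fz 6.4 open 0.0237
t 20.10 th 2.368 r 0.0665 Ft 5.43 Fr -1.13 z 0.1249 Fz 6.2 open 0.0238
t 20.30 th 2.464 r 0.0664 Ft 5.63 Fr -0.32 z 0.1249 Fz 5.8 open 0.0233
t 20.50 th 2.557 r 0.0664 Ft 6.83 Fr -0.25 z 0.1249 Fz 6.4 open 0.0237
t 20.70 th 2.638 r 0.0663 Ft 11.32 Fr -0.78 z 0.1249 Fz 6.3 open 0.0239
```

```bash
python3 -m jog '[[[0,0,0],[0,0,0]],[[0,0,0],[0,0,0]]]' >/dev/null; python3 chk.py 99
```

```text
t 20.90 th 2.643 r 0.0663 Ft 7.87 Fr -0.64 z 0.1249 Fz 5.9 open 0.0234
```

```bash
python3 -m jog '[[[0.0009,-0.0005,0],[0,0,0]],[[0.0018,-0.001,0],[0,0,0]],[[0.0018,-0.001,0],[0,0,0]]]' >/dev/null; python3 chk.py 99
python3 -m jog '[[[0,0,0],[0,0,0]],[[0,0,0],[0,0,0]],[[0,0,0],[0,0,0]],[[0,0,0],[0,0,0]],[[0,0,0],[0,0,0]]]' 0.8; python3 chk.py 99
python3 -m jog '[[[0,0,-0.02],[0,0,0]],[[0,0,-0.05],[0,0,0]],[[0,0,-0.08],[0,0,0]],[[0,0,-0.12],[0,0,0]],[[0,0,-0.15],[0,0,0]]]'
```

```text
t 21.20 th 2.642 r 0.0663 Ft 1.88 Fr -0.37 z 0.1249 Fz 6.4 open 0.0232
t: 21.7
tool_pos: [0.5826, 0.2654, 0.1225]
tool_rot: [-2.067, -2.366, 0.001]
contact_force: [0.8, -0.6, -0.6]
opening: 0.0681
grip_force: 0.0
t 21.70 th 2.651 r 0.0649 Ft -0.92 Fr 0.28 z 0.1225 Fz -0.6 open 0.0681
t: 22.2
tool_pos: [0.5831, 0.2657, 0.2754]
tool_rot: [2.066, 2.365, 0.003]
contact_force: [1.5, -0.2, -0.3]
opening: 0.0684
grip_force: 0.0
```

```bash
python3 -m jog '[[[-0.045,0,0],[0,0,0]],[[-0.09,0,0],[0,0,0]],[[-0.135,0,0],[0,0,0]],[[-0.18,0,0],[0,0,0]],[[-0.225,0,0],[0,0,0]]]' >/dev/null; python3 -m jog '[[[0,0,0],[0,0,0]],[[0,0,0],[0,0,0]],[[0,0,0],[0,0,0]]]'
python3 -c "
import cv2
from station import optics
cv2.imwrite('pics/w6.png',optics.get_image('wrist')['image'])"
```

```text
t: 23.0
tool_pos: [0.6129, 0.0434, 0.2727]
tool_rot: [-2.065, -2.367, -0.0]
contact_force: [0.1, -0.9, -0.6]
opening: 0.0682
grip_force: 0.0
```

View pics/w6.png

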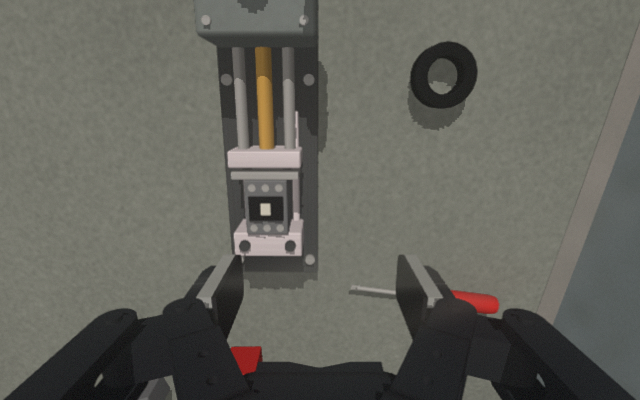

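The contactor, panel at (265,208), stands upright and is pinched between the jaw plate (row 176) and the stop (row 225). The gripper is clear of everything and the screwdriver and spool look undisturbed, so I'm handing the job in.

```bash
python3 -c "
from station import job
print(job.finish_job())"
```

```text
the job is handed in; nothing more can be done
None
```

The contactor is clamped upright against the stop at about 6 N above the free-turning push (4 to 9 N is firm), the crank is released with the robot clear, and the job was handed in at about 23 s of the 72 s allowed.

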